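Line up the pool trophies by height

ROBOT

A 7-joint arm with a two-finger parallel gripper is mounted at the origin on the work surface. World frame = base frame: x ahead of the robot, y to its left, z up, the work surface at z = 0. Lengths are in m, angles in rad, forces in N, time in s.
With the tool pointing down it reaches from about 0.425 to 0.95 m from the base axis. Payload 4.7 kg.
Tool frame: the origin (TCP) lies between the finger pads; the fingertips stand 25 mm ahead of it and the grasp point (between the pads) lies 6 mm ahead of it; z points along the fingers, y is the line along which they close (so a half turn about z gives the same grasp; the last joint's range is limited). The gripper opens to 87 mm and grips with 3 to 60 N. Pads are 19 mm wide; open, the fingers measure 117 mm over their backs; the gripper's body (75 mm by 190 mm) begins 51 mm behind the grasp point.
Start: joints at [1.161, 0.469, -0.049, 1.532, 0.024, 1.141, -0.082], TCP at [0.251, -0.627, 0.248] pointing down, gripper open.
Joint ranges: [-2.59, 2.59], [-0.33, 1.99], [-1.39, 1.29], [0.1, 2.45], [-1.04, 4.18], [0.21, 1.99], [-2.66, 2.66]. Speed limits (rad/s): [2.57, 2.57, 3.14, 3.14, 3.14, 3.14, 3.14].

INTERFACE

Orientations are given as a unit quaternion [x, y, z, w].
In Python, from bench import ctrl, get_image, camera_params, nets gives the robot as it stands.
- The arm moves only by the tool send_rows, never from a script. Its argument "moves" is text: rows parted by semicolons, each of 7 numbers parted by spaces: the shift along the tool's x, y, z scaled (see below), then the turn, a rotation vector about the tool's x, y, z scaled (see below), then the opening, from 0 (shut) to 1 (fully open). In form: tx ty tz rx ry rz jaw; .... A call has 1 to 10 rows; each row shifts and turns the commanded pose from where the row before left it, along the tool's axes as they then stand; what a row does not reach is not made up. The controller multiplies each number of a shift by 0.03 m and each number of a turn by 6 degrees. A row lasts 1/10 s, in which the tool goes at most 50 mm and 8.59 degrees, less where a joint would pass 70% of its speed; a pose out of reach is approached as far as the arm can. A call with a number of a shift or a turn outside -1 to 1 is refused whole. A call with a gripper value outside its range is refused whole. The fingers move at their own pace and stop on an object; the grip force is fixed at half the most. Time passes only in rows, so rows that do not move let the fingers close. It gives the time, the measured TCP pose, the force, the opening and the grip force at its end, in the units of the state.
- ctrl.get_state(): the state, without advancing time (a new reading comes with each control period).
- get_image(name): name is "side" or "top"; returns (picture, depth): 384x512x3 uint8, red, green, blue; 384x512 float32, m along the optical axis (not along the pixel's ray), 0 where there is no reading.
- camera_params(name): a dict with "K" (3x3 intrinsics, pixels), "pose" (4x4, takes a point from camera to world coordinates). Camera axes: x right, y down, z forward; pixel columns grow to the right and rows downward; lengths in m; the calibration is good to about 2 mm. A picture is of the moment at which its call begins. camera_params takes no time and is no camera call.
- ctrl.hand_in(): hands the job in; it is judged then, once.
Trained networks look in the newest picture that a camera, given by its name, has taken for a name from the list of things; names that differ only in an ending like _2 or _b are one class to them, and where a whole thing is asked for, a point or a joint stands for the part that bears it (a point fixed in the world has none). Each returns a list of dicts, best first, with "p" (0 to 1); they miss things now and then, are a little off and sometimes report something else, mostly with a low value. They report only what shows in the picture. A call takes as long as a camera call. They do not tell look-alikes from the thing itself.
- nets.search_frame(camera, query): "bbox" ([left, top, right, bottom] in pixels, round what is visible of it).
- nets.masks_of(camera, query): "region" (384x512 bool, what is visible of it) and "bbox" ([left, top, right, bottom] in pixels, round what is visible of it).
- nets.place_of(camera, query): "uv" ([column, row] in pixels: a listed point, or the origin of a listed thing).
The state is a dict: "clock": time; "joint_pos": joint angles; "qd": joint speeds; "joint_efforts": joint torques, N m; "eef_pos": TCP position; "orientation": TCP orientation; "force": force on the tool from outside, world axes, zero at the start; "ft_torque": the same for the moment, N m; "opening": finger opening in m; "finger_force": force on a finger pad.
Only numpy, scipy, OpenCV 4.12 (cv2) and the standard library are available. Lean on these libraries where they do the work, as an engineer would, in place of code of your own. Each camera call takes 0.05 s, during which the arm holds its last target. There are 200 camera calls.

TASK

Line up the four pool trophies on the display board in order of height: the tallest next to the black eight-ball ornament, then step by step down to the shortest at the far end. Stand one trophy on each felt disc, upright and with its base wholly on the felt, whatever the felt's colour, let go of them all, and do not knock any trophy over at any time.

Things in the scene. Friction and masses are not known exactly. Their poses are not given: they have to be found in the camera images.
- trophy_red: The tallest pool trophy, loose, 146 mm tall, all round: dark base 52 mm across, 14 mm high; brass column 16 mm across; brass cup (plain cylinder 36 mm across, from 102 to 126 mm above the underside: the place to grip, from above); red ball 26 mm across on top. 160 to 530 g, weighted base. Origin: centre of the underside; z up.
- trophy_yellow: The second tallest pool trophy, loose, 124 mm tall, all round: dark base 52 mm across, 14 mm high; brass column 16 mm across; brass cup (plain cylinder 36 mm across, from 80 to 104 mm above the underside: the place to grip, from above); yellow ball 26 mm across on top. 160 to 530 g, weighted base. Origin: centre of the underside; z up.
- trophy_purple: The third tallest pool trophy, loose, 102 mm tall, all round: dark base 52 mm across, 14 mm high; brass column 16 mm across; brass cup (plain cylinder 36 mm across, from 58 to 82 mm above the underside: the place to grip, from above); purple ball 26 mm across on top. 160 to 530 g, weighted base. Origin: centre of the underside; z up.
- trophy_orange: The shortest pool trophy, loose, 80 mm tall, all round: dark base 52 mm across, 14 mm high; brass column 16 mm across; brass cup (plain cylinder 36 mm across, from 36 to 60 mm above the underside: the place to grip, from above); orange ball 26 mm across on top. 160 to 530 g, weighted base. Origin: centre of the underside; z up.
- disc_cream: Fixed round cream felt disc on the display board, 76 mm across, 3 mm thick, one of four in a straight row 90 mm apart (colours shuffled along the row, without meaning). Origin: centre of its underside, on the board's top; its top is 3 mm higher, 23 mm above the table.
- disc_grey: Fixed round grey felt disc on the display board, 76 mm across, 3 mm thick, one of four in a straight row 90 mm apart (colours shuffled along the row, without meaning). Origin: centre of its underside, on the board's top; its top is 3 mm higher, 23 mm above the table.
- disc_green: Fixed round green felt disc on the display board, 76 mm across, 3 mm thick, one of four in a straight row 90 mm apart (colours shuffled along the row, without meaning). Origin: centre of its underside, on the board's top; its top is 3 mm higher, 23 mm above the table.
- disc_blue: Fixed round blue felt disc on the display board, 76 mm across, 3 mm thick, one of four in a straight row 90 mm apart (colours shuffled along the row, without meaning). Origin: centre of its underside, on the board's top; its top is 3 mm higher, 23 mm above the table.
- eight_ball: Fixed ornament on one end of the display board, either end: black ball 57 mm across with a white spot on top, on a brass foot; 63 mm high, its top 83 mm above the table. In line with the discs, 95 mm from the centre of the nearest. Origin: centre of its underside, on the board's top. (The board's other end has a smaller brass knob, 40 mm high.)
- board: Fixed low dark wooden display board, 100 mm (its x) by 550 mm (its y, along the row) by 20 mm high, that carries the four discs at y = -135, -45, 45 and 135 mm on its centre line. Origin: centre of its underside, on the table; it may be turned up to 7 degrees.
Things that resemble listed ones, but are neither listed nor needed, are in the scene too. What is shaped like the trophy_purple but green or turquoise is not meant. What is shaped like the trophy_yellow but green or pink is not meant.

How it is judged:
By the outcome, as a careful person would: the job done as asked, in the order asked, and still so for the second after the job is handed in, with the robot touching nothing.
It also fails if it takes over 115 s, if anything falls off the work surface, if the arm or the gripper's body presses on something with over 40 N, if the wrist force passes 120 N, or if a joint passes its speed limit or range.

## Working session

There is one attempt and no reset: what is moved stays moved. The work goes in short steps, Python scripts to look and compute and a tool call to move; the robot and the scene stay as the last step left them, time stands still between calls to the robot, and variables do not carry over. Pictures are saved under pics/ and viewed, at most 14 in all, crops included, and the job is handed in when it is done.

Besides the shell and the picture viewer there is one more tool, called after "Call:" in YAML: its name, and indented under it one key for each argument. send_rows: Moves the arm, as the interface text tells. Its arguments: {"type":"object","properties":{"moves":{"type":"string"}},"required":["moves"]}

```bash
mkdir -p pics; ls; python3 - <<'E'
from bench import ctrl,get_image,camera_params,nets
import cv2,numpy as np
s=ctrl.get_state();print(s)
for n in("top","side"):
    im,d=get_image(n);cv2.imwrite(f"pics/{n}0.png",im[:,:,::-1]);np.save(f"pics/{n}0d.npy",d)
    print(n,camera_params(n))
E
```

```text
pics
{'clock': 0.0, 'joint_pos': array([ 1.1610812 ,  0.46947188, -0.04862333,  1.53369606,  0.02409092,
        1.14099538, -0.08229887]), 'qd': array([-0.00058895, -0.00029367,  0.00112836,  0.00114926, -0.00150986,
        0.0012315 ,  0.00158961]), 'joint_efforts': array([ 1.00615351e-03, -5.07970262e+01, -8.05239240e-02, -2.36150694e+01,
       -6.14865054e-02,  3.79554089e-02,  1.72058426e-04]), 'eef_pos': array([ 0.25070513, -0.62611834,  0.24647805]), 'orientation': array([ 9.81921555e-01,  1.89285695e-01, -2.13266877e-04, -9.69516833e-04]), 'force': array([ 0.03941367,  0.01646464, -0.1693949 ]), 'ft_torque': array([-0.0301528 , -0.03213562, -0.02894004]), 'finger_force': 0.0, 'opening': 0.08729518506642016}
top {'K': array([[424.81509515,   0.        , 254.70316027],
       [  0.        , 424.81509515, 185.18310744],
       [  0.        ,   0.        ,   1.        ]]), 'pose': array([[ 0.01409506, -0.99813377,  0.05941645,  0.43357848],
       [-0.99988793, -0.01436983, -0.00419986,  0.01394674],
       [ 0.00504583, -0.05935059, -0.99822445,  1.16582885],
       [ 0.        ,  0.        ,  0.        ,  1.        ]])}
side {'K': array([[422.18854261,   0.        , 245.7841603 ],
       [  0.        , 422.18854261, 187.63909907],
       [  0.        ,   0.        ,   1.        ]]), 'pose': array([[-0.79742949, -0.43139136,  0.42190958,  0.04797554],
       [-0.60337921,  0.57737091, -0.55006941,  0.62340665],
       [-0.00630313, -0.69321304, -0.72070517,  0.84440533],
       [ 0.        ,  0.        ,  0.        ,  1.        ]])}
```

View pics/top0.png

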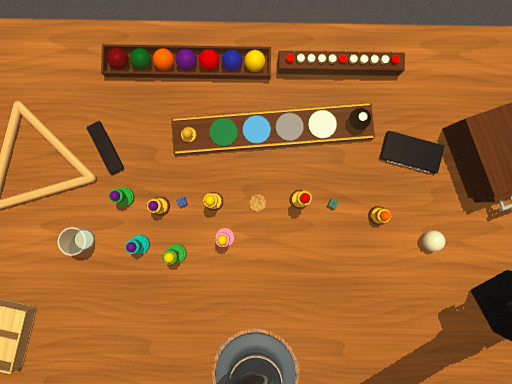

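View pics/side0.png

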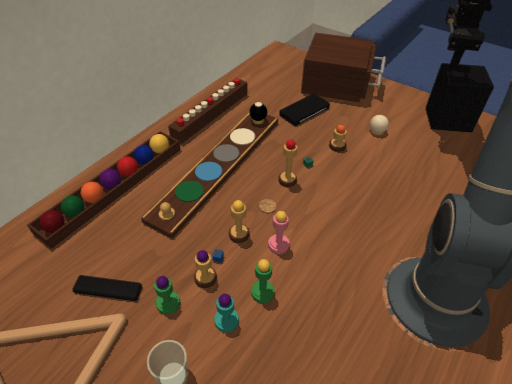

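The top view shows the brass trophies with red (302,200), yellow (211,201), purple (156,206) and orange (380,215) balls. The eight-ball is at (361,117), so the row from there is cream (322,124), grey (289,127), blue (256,129), green (223,131). The look-alikes have coloured bodies: green/purple (122,197), turquoise/purple (137,246), green/yellow (174,256) and pink/yellow (224,239). The dark-based brass ones fit the description. I'll measure them and confirm in a crop.

```bash
cat > h.py <<'E'
import numpy as np,cv2
from bench import ctrl,get_image,camera_params,nets
H=dict(red=.146,yellow=.124,purple=.102,orange=.080)
def ray(cam,uv,z):
    p=camera_params(cam);T=p["pose"];d=T[:3,:3]@np.linalg.solve(p["K"],[uv[0],uv[1],1.])
    return T[:3,3]+d*(z-T[2,3])/d[2]
def proj(cam,X):
    p=camera_params(cam);T=p["pose"];c=T[:3,:3].T@(np.array(X)-T[:3,3]);u=p["K"]@c;return u[:2]/u[2]
E
python3 - <<'E'
from h import *
for cam in("top","side"):
    im,d=get_image(cam)
    for n,h in H.items():
        for r in nets.place_of(cam,"trophy_"+n)[:4]: print(cam,n,"place",np.round(r["uv"],1),round(r["p"],2),ray(cam,r["uv"],0)[:2].round(4))
    for n in("cream","grey","blue","green"):
        r=nets.masks_of(cam,"disc_"+n)[0];ys,xs=np.nonzero(r["region"]);uv=[xs.mean(),ys.mean()]
        print(cam,n,np.round(uv,1),len(xs),ray(cam,uv,.023)[:2].round(4))
    r=nets.place_of(cam,"eight_ball")[0];print(cam,"eight",r["uv"],ray(cam,r["uv"],.02)[:2].round(4))
# ball blobs by colour
hsv={}
rng=dict(red=((0,5),(172,180)),yellow=((22,30),),purple=((125,160),),orange=((8,15),))
a=cv2.imread("pics/top0.png");b=cv2.imread("pics/side0.png")
c1=cv2.resize(a[180:275,100:410],None,fx=2.5,fy=2.5,interpolation=cv2.INTER_CUBIC)
c2=cv2.resize(b[115:335,135:360],None,fx=1.55,fy=1.55,interpolation=cv2.INTER_CUBIC)
o=np.zeros((c1.shape[0]+c2.shape[0],775,3),np.uint8);o[:c1.shape[0],:c1.shape[1]]=c1;o[c1.shape[0]:,:c2.shape[1]]=c2
cv2.imwrite("pics/crop0.png",o);print(o.shape)
E
```

```text
top red place [300.4 201.8] 0.65 [ 0.4591 -0.117 ]
top yellow place [181.3 252. ] 0.86 [0.318  0.2062]
top yellow place [216.4 199.1] 0.82 [0.4632 0.1135]
top yellow place [226.4 234.7] 0.58 [0.3665 0.0844]
top purple place [137.1 242.4] 0.94 [0.3423 0.3271]
top purple place [121.4 196.1] 0.77 [0.4677 0.3739]
top purple place [160.5 206.6] 0.74 [0.4405 0.2661]
top purple place [299.5 198.8] 0.5 [ 0.4673 -0.1145]
top orange place [377.1 214.1] 0.89 [ 0.4284 -0.3277]
top orange place [358.  121.1] 0.74 [ 0.6854 -0.2753]
top cream [321.7 123.9] 614 [ 0.6713 -0.1708]
top grey [289.  127.3] 575 [ 0.6606 -0.0819]
top blue [256.1 129.3] 603 [0.6537 0.0074]
top green [223.  131.6] 575 [0.646  0.0971]
top eight [357.4, 118.3] [ 0.6888 -0.2687]
side red place [287.9 179.1] 0.89 [ 0.4671 -0.1191]
side yellow place [261.8 294.9] 0.89 [0.3135 0.2222]
side yellow place [281.2 244.6] 0.67 [0.3556 0.0816]
side purple place [225.2 318.7] 0.96 [0.343  0.3153]
side purple place [167.1 304.3] 0.7 [0.4663 0.3657]
side purple place [226.  150.3] 0.42 [ 0.6853 -0.1105]
side purple place [218.5 167.7] 0.23 [ 0.6544 -0.0377]
side orange place [337.1 149.3] 0.7 [ 0.4177 -0.3157]
side cream [242.1 135.9] 311 [ 0.6703 -0.1719]
side grey [225.7 152.6] 314 [ 0.6622 -0.0819]
side blue [207.8 171. ] 357 [0.6535 0.0086]
side green [188.9 190.8] 437 [0.6439 0.0974]
side eight [235.6, 238.3] [0.4474 0.1452]
(579, 775, 3)
```

View pics/crop0.png

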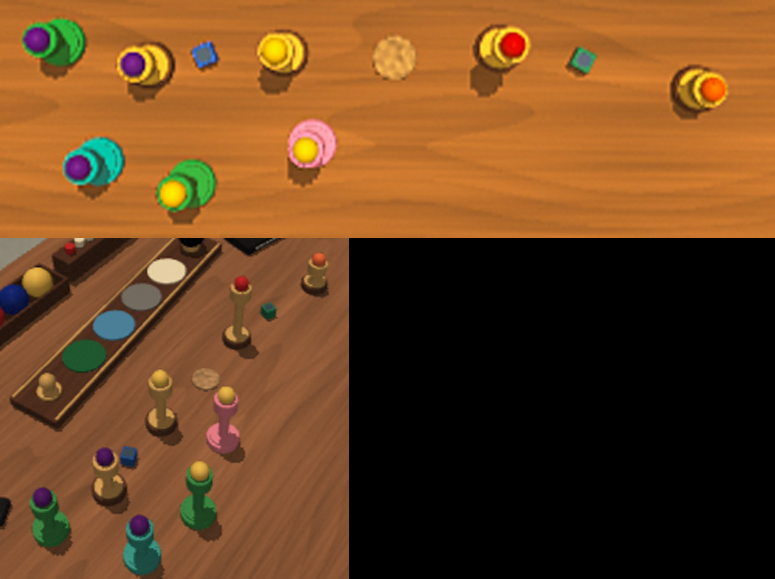

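The crop confirms it: brass with a dark base is red (305,198), yellow (210,200), purple (153,206) and orange (385,216). All four others have coloured bodies. Next I'll locate the balls precisely, in both cameras.

```bash
cat >> h.py <<'E'
RNG=dict(red=(168,186),yellow=(20,32),purple=(125,165),orange=(4,16))
def ball(cam,n,im,X0,zoff=0,R=9):
    "ball-colour centroid near the predicted pixel -> xy at ball centre height"
    z=H[n]-.013+zoff
    u0=proj(cam,[X0[0],X0[1],z]);hs=cv2.cvtColor(im,cv2.COLOR_RGB2HSV).astype(int)
    h=hs[...,0].copy();lo,hi=RNG[n]
    if hi>180: h=np.where(h<40,h+180,h)
    yy,xx=np.mgrid[:384,:512]
    m=(h>=lo)&(h<=hi)&(hs[...,1]>(120 if n=="purple" else 190))&(hs[...,2]>40)&(np.hypot(xx-u0[0],yy-u0[1])<R)
    nn,lab,st,ce=cv2.connectedComponentsWithStats(m.astype(np.uint8))
    k=1+np.argmax(st[1:,4]);return ce[k].round(1),st[k].tolist(),ray(cam,ce[k],z)[:2].round(4)
E
python3 - <<'E'
from h import *
X=dict(red=(305.2,197.6),yellow=(209.6,199.6),purple=(153.2,205.6),orange=(384.8,215.6))
t,dt=get_image("top");s,_=get_image("side")
for n in X:
    x0=ray("top",X[n],H[n]-.013)
    print(n,x0[:2].round(4),ball("top",n,t,x0),ball("side",n,s,x0))
# height of obstacles
p=camera_params("top");T=p["pose"];v,u=np.mgrid[:384,:512]
P=np.stack([(u-p["K"][0,2])*dt/p["K"][0,0],(v-p["K"][1,2])*dt/p["K"][1,1],dt],-1)@T[:3,:3].T+T[:3,3]
for nm,(a,b,c,d) in dict(rack=(103,45,270,78),rack2=(278,50,405,75),box=(380,130,445,175),knob=(180,125,197,142)).items():
    q=P[b:d,a:c].reshape(-1,3);print(nm,np.percentile(q[:,2],98).round(3),q[:,0].min().round(3))
E
```

```text
red [ 0.4666 -0.1137] (array([304.7, 197.5]), [300, 193, 10, 10, 73], array([ 0.4667, -0.1125])) (array([290.3, 144. ]), [286, 140, 9, 9, 69], array([ 0.4666, -0.1138]))Traceback (most recent call last):
  File "<stdin>", line 6, in <module>
  File "h.py", line 19, in ball
    k=1+np.argmax(st[1:,4]);return ce[k].round(1),st[k].tolist(),ray(cam,ce[k],z)[:2].round(4)
        ~~~~~~~~~^^^^^^^^^^
    return _wrapfunc(a, 'argmax', axis=axis, out=out, **kwds)
    return bound(*args, **kwds)
ValueError: attempt to get argmax of an empty sequence
```

```bash
sed -i 's/(120 if n=="purple" else 190)/(190 if n=="red" else 120)/; s/    k=1+np/    if nn<2: return None\n    k=1+np/' h.py
python3 - <<'E'
from h import *
X=dict(red=(305.2,197.6),yellow=(209.6,199.6),purple=(153.2,205.6),orange=(384.8,215.6))
t,dt=get_image("top");s,_=get_image("side")
for n in X:
    x0=ray("top",X[n],H[n]-.013)
    print(n,x0[:2].round(4),ball("top",n,t,x0),ball("side",n,s,x0))
hs=cv2.cvtColor(t,cv2.COLOR_RGB2HSV)
for c in (205,208,211,214,218): print(hs[200,c],end=' ')
hs=cv2.cvtColor(s,cv2.COLOR_RGB2HSV)
for r in (202,205,208,212,215): print(hs[r,238],end=' ')
p=camera_params("top");T=p["pose"];v,u=np.mgrid[:384,:512]
P=np.stack([(u-p["K"][0,2])*dt/p["K"][0,0],(v-p["K"][1,2])*dt/p["K"][1,1],dt],-1)@T[:3,:3].T+T[:3,3]
for nm,(a,b,c,d) in dict(rack=(103,45,270,78),rack2=(278,50,405,75),box=(380,130,445,175),knob=(180,125,197,142)).items():
    q=P[b:d,a:c].reshape(-1,3);print(nm,np.percentile(q[:,2],98).round(3),q[:,0].min().round(3))
E
```

```text
red [ 0.4666 -0.1137] (array([304.7, 197.5]), [300, 193, 10, 10, 73], array([ 0.4667, -0.1125])) (array([290.3, 144. ]), [286, 140, 10, 9, 68], array([ 0.4666, -0.1138]))
yellow [0.4589 0.1209] (array([210.6, 199.7]), [203, 194, 16, 14, 160], array([0.4586, 0.1184])) (array([237.9, 205.4]), [234, 201, 9, 10, 51], array([0.4576, 0.1201]))
purple [0.4423 0.2654] (array([152.9, 205.1]), [149, 201, 9, 9, 68], array([0.4434, 0.2662])) (array([202.1, 255.7]), [197, 250, 11, 12, 101], array([0.443, 0.265]))
orange [ 0.4251 -0.328 ] (array([386.8, 215.7]), [380, 207, 14, 18, 153], array([ 0.425, -0.333])) (array([340.6, 127.4]), [332, 120, 18, 17, 207], array([ 0.4277, -0.3345]))
[ 22 255 226] [ 27 255 251] [ 27 255 252] [ 21 255 210] [ 22 213 251] [ 21 173 229] [ 20 177 215] [ 19 180 149] [ 17 155 199] [ 17 157 112] rack 0.063 0.434
rack2 0.066 0.434
box 0.026 0.434
knob 0.061 0.434
```

Call:
send_rows:
  moves: "0 0 0 0 0 -1 1;0 0 0 0 0 -1 1;0 0 0 0 0 -1 1;0 0 0 0 0 -1 1;0 0 0 0 0 -1 1;0 0 0 0 0 -1 1;0 0 0 0 0 -1 1;0 0 0 0 0 -1 1;0 0 0 0 0 -1 1;0 0 0 0 0 -1 1"

```text
clock: 2.3
eef_pos: [0.2509, -0.6267, 0.2476]
orientation: [0.754, 0.656, -0.0, 0.0]
force: [0.7, 0.2, 0.0]
opening: 0.0868
finger_force: 0.0
```

Call:
send_rows:
  moves: "0 0 0 0 0 -1 1;0 0 0 0 0 -0.35 1;1 0.6 0 0 0 0 1;1 0.6 0 0 0 0 1;1 0.6 0 0 0 0 1;1 0.6 0 0 0 0 1;1 0.6 0 0 0 0 1;1 0.6 0.3 0 0 0 1;1 0.6 0.3 0 0 0 1;1 0.6 0.3 0 0 0 1"

```text
clock: 3.3
eef_pos: [0.3959, -0.3857, 0.2206]
orientation: [0.708, 0.707, -0.0, 0.0]
force: [-0.5, -0.2, -1.0]
opening: 0.0868
finger_force: 0.0
```

Call:
send_rows:
  moves: "1 0.6 0.5 0 0 0 1;0.95 0.45 0.7 0 0 0 1;0 0 1 0 0 0 1;0 0 0 0 0 0 1;0 0 0 0 0 0 1"

```text
clock: 3.8
eef_pos: [0.4266, -0.329, 0.1548]
orientation: [0.708, 0.706, -0.0, -0.0]
force: [0.0, -0.7, 0.4]
opening: 0.0876
finger_force: 0.0
```

```bash
python3 - <<'E'
from h import *
s,_=get_image("side");print(ball("side","orange",s,(.426,-.329)))
cv2.imwrite("pics/s1.png",cv2.resize(s[40:200,260:460,::-1],None,fx=3,fy=3,interpolation=cv2.INTER_CUBIC))
E
```

```text
(array([340.5, 127.3]), [332, 120, 18, 17, 213], array([ 0.428 , -0.3349]))
```

View pics/s1.png

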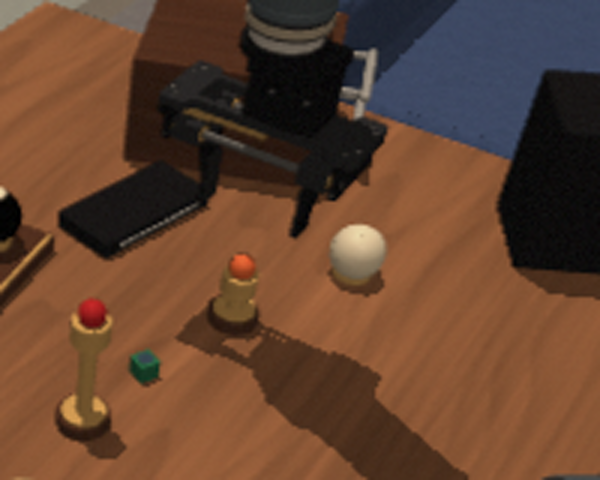

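The gripper straddles the orange trophy, whose ball is at crop (241,266), i.e. image (340,129). The red trophy, the white ball and the black box are clear of it. Descending to grip.

Call:
send_rows:
  moves: "0 0 1 0 0 0 1;0 0 1 0 0 0 1;0 0 1 0 0 0 1;0 0 0.35 0 0 0 1;0 0 0 0 0 0 1;0 0 0 0 0 0 0;0 0 0 0 0 0 0;0 0 0 0 0 0 0;0 0 0 0 0 0 0;0 0 0 0 0 0 0"

```text
clock: 4.85
eef_pos: [0.427, -0.3286, 0.0545]
orientation: [0.708, 0.707, 0.0, 0.0]
force: [0.8, -0.1, -0.7]
opening: 0.0548
finger_force: 0.0
```

Call:
send_rows:
  moves: "0 0 0 0 0 0 0;0 0 0 0 0 0 0;0 0 0 0 0 0 0;0 0 0 0 0 0 0;0 0 0 0 0 0 0;0 0 0 0 0 0 0"

```text
clock: 5.45
eef_pos: [0.4266, -0.3284, 0.054]
orientation: [0.708, 0.707, -0.0, -0.0]
force: [-1.7, -0.2, 1.5]
opening: 0.0351
finger_force: 30.0
```

Call:
send_rows:
  moves: "0 0 -0.5 0 0 0 0;0 0 -1 0 0 0 0;0 0 -1 0 0 0 0;0 0 -1 0 0 0 0;0.3 0.1 -1 0 0 0 0;0.6 0.3 -1 0 0 0 0;1 0.5 -0.7 0 0 0 0;1 0.5 0 0 0 0 0;1 0.5 0 0 0 0 0;1 0.5 0 0 0 0 0"

```text
clock: 6.45
eef_pos: [0.4995, -0.1801, 0.2412]
orientation: [0.708, 0.707, 0.0, 0.001]
force: [0.6, -0.1, -1.4]
opening: 0.0347
finger_force: 30.0
```

Call:
send_rows:
  moves: "1 0.5 0 0 0 0 0;1 0.5 0 0 0 0 0;1 0.5 0 0 0 0 0;1 0.5 0 0 0 0 0;1 0.5 0 0 0 0 0;1 0.6 0 0 0 0 0;1 0.6 0 0 0 0 0;1 0.6 0.5 0 0 0 0;0.8 0.5 1 0 0 0 0;0.4 0.2 1 0 0 0 0"

```text
clock: 7.45
eef_pos: [0.6507, 0.098, 0.1656]
orientation: [0.707, 0.708, 0.002, 0.0]
force: [0.3, 0.5, -1.6]
opening: 0.0353
finger_force: 30.0
```

Call:
send_rows:
  moves: "0 0 0 0 0 0 0;0 0 0 0 0 0 0;0 0 0 0 0 0 0"

```text
clock: 7.75
eef_pos: [0.6503, 0.0933, 0.1671]
orientation: [0.708, 0.706, 0.001, 0.001]
force: [0.6, -0.9, -1.3]
opening: 0.0353
finger_force: 30.0
```

Call:
send_rows:
  moves: "0.13 -0.17 1 0 0 0 0;0 0 1 0 0 0 0;0 0 0.5 0 0 0 0;0 0 0.2 0 0 0 0;0 0 0.1 0 0 0 0;0 0 0.1 0 0 0 0;0 0 0 0 0 0 0"

```text
clock: 8.45
eef_pos: [0.645, 0.0983, 0.0789]
orientation: [0.708, 0.707, 0.001, 0.0]
force: [-0.0, -0.6, -2.0]
opening: 0.035
finger_force: 30.0
```

Call:
send_rows:
  moves: "0 0 0.05 0 0 0 0;0 0 0.04 0 0 0 0;0 0 0 0 0 0 0;0 0 0 0 0 0 0.5;0 0 0 0 0 0 1;0 0 0 0 0 0 1;0 0 0 0 0 0 1;0 0 0 0 0 0 1;0 0 0 0 0 0 1;0 0 0 0 0 0 1"

```text
clock: 9.45
eef_pos: [0.6444, 0.0982, 0.0753]
orientation: [0.708, 0.707, 0.0, 0.0]
force: [0.7, -0.1, 0.5]
opening: 0.0822
finger_force: 0.0
```

Call:
send_rows:
  moves: "0 0 -1 0 0 0 1;0 0 -1 0 0 0 1;0 0 -1 0 0 0 1;0.2 -0.2 -0.5 0 0 0 1;0.8 -1 0 0 0 0 1;0.8 -1 0 0 0 0 1;0.8 -1 0 0 0 0 1;0.8 -1 0 0 0 0 1;0.8 -1 0 0 0 0 1;0.8 -1 0 0 0 0 1"

```text
clock: 10.45
eef_pos: [0.4563, 0.2493, 0.1799]
orientation: [0.707, 0.707, -0.0, -0.0]
force: [0.8, 0.9, -0.9]
opening: 0.0869
finger_force: 0.0
```

Call:
send_rows:
  moves: "0.57 -0.5 0 0 0 0 1;0 0 0 0 0 0 1;0 0 0 0 0 0 1"

```text
clock: 10.75
eef_pos: [0.4431, 0.2655, 0.1801]
orientation: [0.707, 0.707, -0.0, 0.0]
force: [0.7, -0.3, 0.2]
opening: 0.087
finger_force: 0.0
```

```bash
python3 - <<'E'
from h import *
s,_=get_image("side");t,_=get_image("top")
print(ctrl.get_state()["eef_pos"],ball("side","purple",s,(.443,.2655)),ball("side","orange",s,(.645,.097),.023,7),ball("top","orange",t,(.645,.097),.023,7))
cv2.imwrite("pics/s2.png",cv2.resize(s[60:320,100:400,::-1],None,fx=2,fy=2,interpolation=cv2.INTER_CUBIC))
E
```

```text
[0.44429209 0.2645036  0.179979  ] (array([202.1, 255.9]), [197, 250, 11, 12, 98], array([0.4425, 0.2655])) None (array([220.6, 127.3]), [216, 123, 10, 10, 75], array([0.6447, 0.0986]))
```

View pics/s2.png

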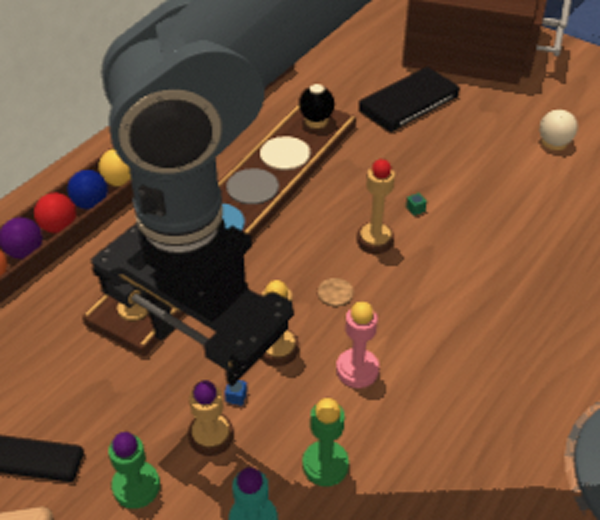

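Orange stands on the green disc at (0.645, 0.099), about 2 mm off centre. The gripper is over the brass purple trophy, with its ball at crop (205,391). Descending.

Call:
send_rows:
  moves: "0 0 1 0 0 0 1;0 0 1 0 0 0 1;0 0 1 0 0 0 1;0 0 0.47 0 0 0 1;0 0 0 0 0 0 0.4;0 0 0 0 0 0 0;0 0 0 0 0 0 0;0 0 0 0 0 0 0;0 0 0 0 0 0 0;0 0 0 0 0 0 0"

```text
clock: 11.85
eef_pos: [0.4438, 0.2657, 0.0768]
orientation: [0.708, 0.707, 0.0, 0.0]
force: [0.5, -0.3, -0.2]
opening: 0.0469
finger_force: 0.0
```

Call:
send_rows:
  moves: "0 0 0 0 0 0 0;0 0 0 0 0 0 0;0 0 0 0 0 0 0;0 0 0 0 0 0 0;0 0 0 0 0 0 0"

```text
clock: 12.35
eef_pos: [0.4434, 0.2657, 0.0764]
orientation: [0.708, 0.707, -0.0, 0.0]
force: [-1.9, 0.5, 3.7]
opening: 0.0349
finger_force: 30.0
```

Call:
send_rows:
  moves: "0 0 -0.5 0 0 0 0;0 0 -1 0 0 0 0;0 0 -1 0 0 0 0;0 0 -1 0 0 0 0;0 0 -1 0 0 0 0;-0.5 0.4 -0.5 0 0 0 0;-1 0.8 0 0 0 0 0;-1 0.8 0 0 0 0 0;-1 0.8 0 0 0 0 0;-1 0.8 0 0 0 0 0"

```text
clock: 13.35
eef_pos: [0.5517, 0.1288, 0.2265]
orientation: [0.708, 0.707, -0.0, 0.0]
force: [0.4, -0.6, -3.5]
opening: 0.0351
finger_force: 30.0
```

Call:
send_rows:
  moves: "-1 0.8 0 0 0 0 0;-1 0.8 0 0 0 0 0;-1 0.8 0 0 0 0 0;-0.8 0.7 0 0 0 0 0;-0.3 0.3 0.8 0 0 0 0;0 0 1 0 0 0 0;0 0 0 0 0 0 0;0 0 0 0 0 0 0;0 0 0 0 0 0 0"

```text
clock: 14.25
eef_pos: [0.654, 0.0081, 0.1742]
orientation: [0.707, 0.707, 0.001, 0.001]
force: [0.5, -0.0, -3.0]
opening: 0.0353
finger_force: 30.0
```

Call:
send_rows:
  moves: "0 0 1 0 0 0 0;0 0 0.8 0 0 0 0;0 0 0.4 0 0 0 0;0 0 0.15 0 0 0 0;0 0 0.05 0 0 0 0;0 0 0 0 0 0 0"

```text
clock: 14.85
eef_pos: [0.6542, 0.0076, 0.1016]
orientation: [0.708, 0.707, 0.001, 0.001]
force: [-0.3, -0.4, -3.5]
opening: 0.0352
finger_force: 30.0
```

Call:
send_rows:
  moves: "0 0 0.05 0 0 0 0;0 0 0.04 0 0 0 0;0 0 0 0 0 0 0;0 0 0 0 0 0 0.5;0 0 0 0 0 0 1;0 0 0 0 0 0 1;0 0 0 0 0 0 1;0 0 0 0 0 0 1;0 0 0 0 0 0 1;0 0 0 0 0 0 1"

```text
clock: 15.85
eef_pos: [0.6532, 0.0072, 0.0975]
orientation: [0.708, 0.707, -0.0, -0.0]
force: [-0.9, 0.2, -0.4]
opening: 0.0822
finger_force: 0.0
```

Call:
send_rows:
  moves: "0 0 -1 0 0 0 1;0 0 -1 0 0 0 1;0 0 -1 0 0 0 1;0.1 -0.2 -0.5 0 0 0 1;0.6 -1 0 0 0 0 1;0.6 -1 0 0 0 0 1;0.6 -1 0 0 0 0 1;0.6 -1 0 0 0 0 1;0.6 -1 0 0 0 0 1;0.6 -1 0 0 0 0 1"

```text
clock: 16.85
eef_pos: [0.4652, 0.1191, 0.202]
orientation: [0.708, 0.707, -0.001, -0.0]
force: [1.1, 0.8, 1.1]
opening: 0.0868
finger_force: 0.0
```

Call:
send_rows:
  moves: "0.1 -0.3 0 0 0 0 1;0 0 0 0 0 0 1;0 0 0 0 0 0 1"

```text
clock: 17.15
eef_pos: [0.4592, 0.1208, 0.2025]
orientation: [0.708, 0.706, 0.0, 0.0]
force: [-1.0, -1.3, 0.4]
opening: 0.0871
finger_force: 0.0
```

```bash
python3 - <<'E'
from h import *
s,_=get_image("side");t,_=get_image("top")
print(ctrl.get_state()["eef_pos"],ball("side","yellow",s,(.4585,.1205)),ball("side","purple",s,(.654,.0075),.023,7),ball("top","purple",t,(.654,.0075),.023,7))
o=np.hstack([s[60:320,100:400],t[60:320,100:400]])[:,:,::-1]
cv2.imwrite("pics/s3.png",cv2.resize(o,(800,347),interpolation=cv2.INTER_CUBIC))
E
```

```text
[0.45956528 0.12064988 0.202431  ] (array([238. , 205.4]), [234, 201, 10, 10, 60], array([0.4573, 0.1199])) None (array([255.9, 122.3]), [252, 118, 9, 9, 68], array([0.6542, 0.0086]))
```

View pics/s3.png

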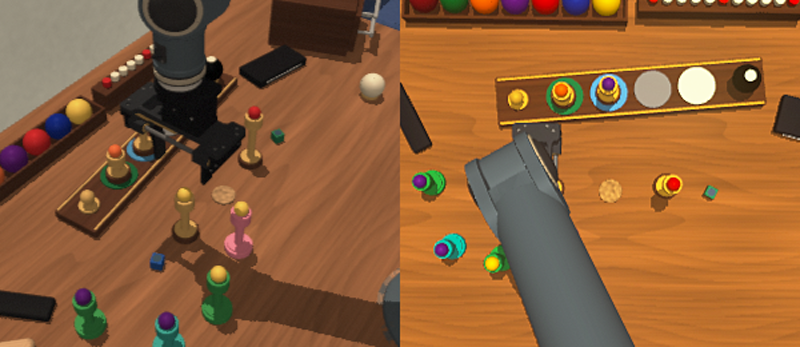

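Purple is on the blue disc and orange on the green one, both upright. The gripper is over the yellow trophy, with its ball at crop (183,195). Descending.

Call:
send_rows:
  moves: "0 0 1 0 0 0 1;0 0 1 0 0 0 1;0 0 1 0 0 0 1;0 0 0.47 0 0 0 1;0 0 0 0 0 0 0.4;0 0 0 0 0 0 0;0 0 0 0 0 0 0;0 0 0 0 0 0 0;0 0 0 0 0 0 0;0 0 0 0 0 0 0"

```text
clock: 18.25
eef_pos: [0.4587, 0.1216, 0.099]
orientation: [0.708, 0.707, 0.0, 0.0]
force: [0.8, 1.1, 0.4]
opening: 0.0469
finger_force: 0.0
```

Call:
send_rows:
  moves: "0 0 0 0 0 0 0;0 0 0 0 0 0 0;0 0 0 0 0 0 0;0 0 0 0 0 0 0;0 0 0 0 0 0 0"

```text
clock: 18.75
eef_pos: [0.4583, 0.1216, 0.0986]
orientation: [0.708, 0.707, -0.0, 0.0]
force: [-1.5, -0.2, 3.8]
opening: 0.0349
finger_force: 30.0
```

Call:
send_rows:
  moves: "0 0 -0.5 0 0 0 0;0 0 -1 0 0 0 0;0 0 -1 0 0 0 0;0 0 -1 0 0 0 0;0 0 -1 0 0 0 0;-0.5 0.5 -0.6 0 0 0 0;-1 1 0 0 0 0 0;-1 1 0 0 0 0 0;-1 1 0 0 0 0 0;-1 1 0 0 0 0 0"

```text
clock: 19.75
eef_pos: [0.5935, -0.0153, 0.2502]
orientation: [0.708, 0.707, -0.001, -0.001]
force: [0.5, 0.7, -3.7]
opening: 0.0351
finger_force: 30.0
```

Call:
send_rows:
  moves: "-1 1 0 0 0 0 0;-0.8 0.8 0 0 0 0 0;-0.5 0.5 0 0 0 0 0;0 0 0.8 0 0 0 0;0 0 1 0 0 0 0;0 0 0 0 0 0 0;0 0 0 0 0 0 0"

```text
clock: 20.45
eef_pos: [0.6615, -0.0828, 0.1964]
orientation: [0.708, 0.707, -0.001, -0.001]
force: [0.4, -0.8, -3.2]
opening: 0.0352
finger_force: 30.0
```

Call:
send_rows:
  moves: "0 0 1 0 0 0 0;0 0 0.8 0 0 0 0;0 0 0.4 0 0 0 0;0 0 0.15 0 0 0 0;0 0 0.05 0 0 0 0;0 0 0 0 0 0 0"

```text
clock: 21.05
eef_pos: [0.6631, -0.0826, 0.1269]
orientation: [0.708, 0.707, 0.001, 0.001]
force: [0.5, -0.0, -3.4]
opening: 0.0351
finger_force: 30.0
```

Call:
send_rows:
  moves: "0 0 0.05 0 0 0 0;0 0 0.04 0 0 0 0;0 0 0 0 0 0 0;0 0 0 0 0 0 0"

```text
clock: 21.45
eef_pos: [0.6622, -0.0828, 0.1229]
orientation: [0.708, 0.707, 0.0, 0.0]
force: [0.5, 0.9, -3.6]
opening: 0.0352
finger_force: 30.0
```

Call:
send_rows:
  moves: "0 0 0.05 0 0 0 0;0 0 0 0 0 0 0;0 0 0 0 0 0 0.5;0 0 0 0 0 0 1;0 0 0 0 0 0 1;0 0 0 0 0 0 1;0 0 0 0 0 0 1;0 0 0 0 0 0 1;0 0 0 0 0 0 1;0 0 0 0 0 0 1"

```text
clock: 22.45
eef_pos: [0.6621, -0.0827, 0.1212]
orientation: [0.708, 0.707, -0.0, 0.0]
force: [-0.7, -0.6, -0.6]
opening: 0.0853
finger_force: 0.0
```

Call:
send_rows:
  moves: "0 0 -1 0 0 0 1;0 0 -1 0 0 0 1;0 0 -1 0 0 0 1;0 -0.2 -0.5 0 0 0 1;-0.15 -1 0 0 0 0 1;-0.15 -1 0 0 0 0 1;-0.15 -1 0 0 0 0 1;-0.15 -1 0 0 0 0 1;-0.2 -1 0 0 0 0 1;-0.2 -1 0 0 0 0 1"

```text
clock: 23.45
eef_pos: [0.4739, -0.1126, 0.2256]
orientation: [0.708, 0.707, -0.001, -0.0]
force: [0.2, -0.4, 0.9]
opening: 0.0873
finger_force: 0.0
```

Call:
send_rows:
  moves: "0 -0.3 0 0 0 0 1;0 0 0 0 0 0 1;0 0 0 0 0 0 1"

```text
clock: 23.75
eef_pos: [0.4681, -0.1121, 0.2265]
orientation: [0.707, 0.707, 0.001, 0.001]
force: [0.1, -0.2, 0.1]
opening: 0.087
finger_force: 0.0
```

```bash
python3 - <<'E'
from h import *
s,_=get_image("side");t,_=get_image("top")
print(ctrl.get_state()["eef_pos"],ball("side","red",s,(.4667,-.113)),ball("side","yellow",s,(.662,-.0827),.023,7),ball("top","yellow",t,(.662,-.0827),.023,7))
o=np.hstack([s[60:320,100:400],t[60:320,100:400]])[:,:,::-1]
cv2.imwrite("pics/s4.png",cv2.resize(o,(800,347),interpolation=cv2.INTER_CUBIC))
E
```

```text
[ 0.46838071 -0.11198601  0.22633514] (array([290.2, 144. ]), [286, 140, 9, 9, 68], array([ 0.4669, -0.1136])) (array([224.9, 121.7]), [222, 118, 7, 8, 41], array([ 0.6618, -0.0851])) (array([293.1, 118.2]), [287, 112, 14, 13, 139], array([ 0.6613, -0.0824]))
```

View pics/s4.png

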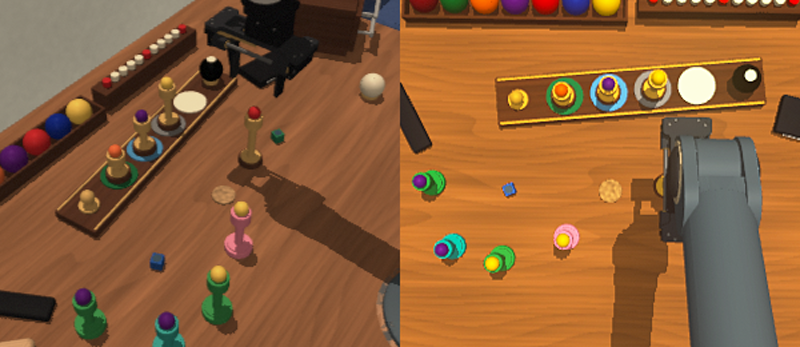

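Three trophies are in place and centred. The gripper is over the red one, with its ball at crop (254,112). Descending from 0.2265 to 0.120.

Call:
send_rows:
  moves: "-0.03 -0.04 1 0 0 0 1;0 0 1 0 0 0 1;0 0 1 0 0 0 1;0 0 0.53 0 0 0 1;0 0 0 0 0 0 0.4;0 0 0 0 0 0 0;0 0 0 0 0 0 0;0 0 0 0 0 0 0;0 0 0 0 0 0 0;0 0 0 0 0 0 0"

```text
clock: 24.85
eef_pos: [0.4661, -0.1135, 0.1209]
orientation: [0.708, 0.707, 0.0, 0.001]
force: [0.6, 0.7, -0.2]
opening: 0.0468
finger_force: 0.0
```

Call:
send_rows:
  moves: "0 0 0 0 0 0 0;0 0 0 0 0 0 0;0 0 0 0 0 0 0;0 0 0 0 0 0 0;0 0 0 0 0 0 0"

```text
clock: 25.35
eef_pos: [0.4661, -0.1134, 0.1206]
orientation: [0.708, 0.707, 0.0, 0.0]
force: [1.0, -0.5, 1.8]
opening: 0.0348
finger_force: 30.0
```

Call:
send_rows:
  moves: "0 0 -0.5 0 0 0 0;0 0 -1 0 0 0 0;0 0 -1 0 0 0 0;0 0 -1 0 0 0 0;-0.5 0.2 -0.5 0 0 0 0;-0.5 0.9 0 0 0 0 0;-0.5 1 0 0 0 0 0;-0.43 1 0 0 0 0 0;0 1 0 0 0 0 0;0 1 0 0 0 0 0"

```text
clock: 26.35
eef_pos: [0.6185, -0.1722, 0.2383]
orientation: [0.708, 0.706, -0.001, -0.002]
force: [1.3, 0.8, -2.9]
opening: 0.035
finger_force: 30.0
```

Call:
send_rows:
  moves: "0 1 0 0 0 0 0;0 0.5 0 0 0 0 0;0 0.23 0.4 0 0 0 0;0 0 0.8 0 0 0 0;0 0 0.6 0 0 0 0;0 0 0 0 0 0 0;0 0 0 0 0 0 0"

```text
clock: 27.05
eef_pos: [0.6696, -0.1717, 0.1852]
orientation: [0.708, 0.707, -0.001, -0.001]
force: [0.3, 0.5, -3.4]
opening: 0.035
finger_force: 30.0
```

Call:
send_rows:
  moves: "0 0.04 0.6 0 0 0 0;0 0 0.4 0 0 0 0;0 0 0.2 0 0 0 0;0 0 0.1 0 0 0 0;0 0 0 0 0 0 0;0 0 0 0 0 0 0"

```text
clock: 27.65
eef_pos: [0.6722, -0.1715, 0.1478]
orientation: [0.708, 0.707, 0.0, 0.0]
force: [1.0, 0.7, -4.8]
opening: 0.035
finger_force: 30.0
```

Call:
send_rows:
  moves: "0 0 0.06 0 0 0 0;0 0 0.04 0 0 0 0;0 0 0 0 0 0 0;0 0 0 0 0 0 0"

```text
clock: 28.05
eef_pos: [0.6719, -0.1716, 0.1445]
orientation: [0.708, 0.707, 0.0, 0.0]
force: [-0.0, 0.8, -3.4]
opening: 0.0351
finger_force: 30.0
```

Underside is now about 24 mm up. I'll lower a touch more and release.

Call:
send_rows:
  moves: "0 0 0.03 0 0 0 0;0 0 0 0 0 0 0;0 0 0 0 0 0 0.5;0 0 0 0 0 0 1;0 0 0 0 0 0 1;0 0 0 0 0 0 1;0 0 0 0 0 0 1;0 0 0 0 0 0 1;0 0 0 0 0 0 1;0 0 0 0 0 0 1"

```text
clock: 29.05
eef_pos: [0.6719, -0.1715, 0.1434]
orientation: [0.708, 0.707, -0.0, -0.0]
force: [-0.4, 0.4, 0.8]
opening: 0.085
finger_force: 0.0
```

Call:
send_rows:
  moves: "0 0 -1 0 0 0 1;0 0 -1 0 0 0 1;0 0 -1 0 0 0 1;0 -0.5 -1 0 0 0 1;0 -1 0 0 0 0 1;0 -1 0 0 0 0 1;0 -1 0 0 0 0 1;0 -1 0 0 0 0 1;0 -1 0 0 0 0 1;0 0 0 0 0 0 1"

```text
clock: 30.05
eef_pos: [0.5034, -0.1718, 0.2635]
orientation: [0.708, 0.706, -0.002, -0.0]
force: [1.0, -0.7, -0.0]
opening: 0.0871
finger_force: 0.0
```

```bash
python3 - <<'E'
from h import *
s,_=get_image("side");t,_=get_image("top")
D=dict(red=(.671,-.1713),yellow=(.6615,-.082),purple=(.6537,.008),orange=(.645,.0973))
for n in D: print(n,D[n],ball("top",n,t,D[n],.023,8))
o=np.hstack([s[60:320,100:400],t[60:320,100:400]])[:,:,::-1]
cv2.imwrite("pics/s5.png",cv2.resize(o,(800,347),interpolation=cv2.INTER_CUBIC))
E
```

```text
red (0.671, -0.1713) (array([330.6, 112.2]), [326, 108, 10, 10, 74], array([ 0.6724, -0.1706]))
yellow (0.6615, -0.082) (array([293.1, 118.6]), [286, 112, 15, 14, 150], array([ 0.6603, -0.0824]))
purple (0.6537, 0.008) (array([255.9, 122.3]), [252, 118, 9, 9, 69], array([0.6543, 0.0088]))
orange (0.645, 0.0973) (array([220.6, 127.3]), [216, 123, 10, 10, 74], array([0.6447, 0.0986]))
```

View pics/s5.png

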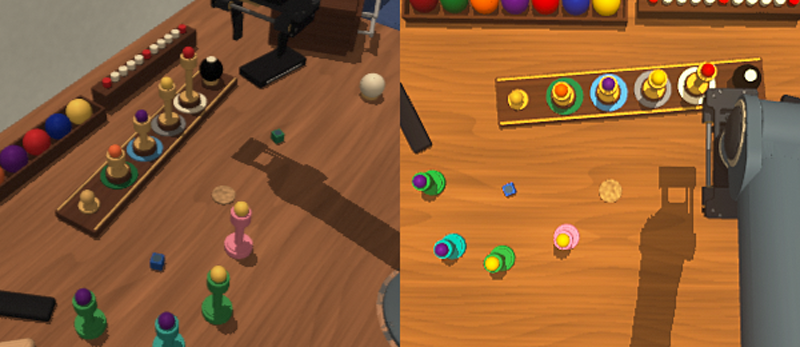

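All four stand upright and centred on the felts, within about 2 mm. From the eight-ball they run red, yellow, purple, orange, and the gripper is open and clear.

```bash
python3 -c "
from bench import ctrl
print(ctrl.hand_in())"
```

```text
the job is handed in; nothing more can be done
None
```

The job is handed in: the red, yellow, purple and orange trophies stand upright on the felt discs in descending height from the eight-ball, each within about 2 mm of its disc's centre, with none knocked over and the gripper clear at about 30 s of the 115 s allowed.

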